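# Index the inspection camera arm to the waiting board

### The job

The inspection camera on the yellow swing arm has just been checked on the white dot target in the middle nest: move it one hole over, so that it looks down on the green circuit board waiting in the nest to one side (the other side nest is closed with a grey plate). Hook a fingertip under the red pull ring to lift the spring pin out of its hole, swing the arm across, and let the pin drop fully home in the hole for that board. Do not pinch or wrench the ring, do not touch the camera, and leave the board, the plate and the things on the bench where they lie.

Things in the scene. Friction and masses are not known exactly. Their poses are not given: they have to be found in the camera images.
- fixture: dark steel base plate, 285x290x10 mm, fixed to the bench: pivot column at the far edge, three nests, and on pillars nearest the robot a curved steel index plate (top 92 mm above the bench, 210 mm from the pivot) with three 11.5 mm holes 0.541 rad apart. Origin: on the pivot axis at bench height; -x points from the pivot over the middle hole, +y left, z up. Its place varies, yaw within 0.2 rad
- swing_arm (a joint): angle of the yellow arm about the upright pivot (rad): 0 = middle nest and hole (start), +0.541 = left nest (fixture +y), -0.541 = right nest; stops at +-0.628. The arm is a bar 34 mm wide, its top 106 mm above the bench, reaching 245 mm from the pivot. About 0.1 N m of friction: it stays where it is left
- index_pin (a joint): lift of the spring index pin, 210 mm from the pivot in the arm's end (m): 0 = home in a hole, 0.010 = its round nose rides on top of the index plate, 0.018 = upper stop. The spring presses it down with 6 N when home, 9 N at the stop. The arm is locked until the pin is nearly out. Let go between holes, the pin rides on the plate and falls into a hole when the arm is swung over it
- ring_top (a point): underside of the top of the pull ring, where a fingertip hooks: 183 mm above the bench with the pin home, right above the pin. The red ring stands upright on the pin: 44 mm inside, 58 mm outside, wire 7 mm thick; its hole looks along the arm, so a fingertip tilted forwards goes in from the robot's side; the camera begins 45 mm behind. It rises with the pin and turns with the arm
- lens (a point): centre of the lens's lower face, 78 mm above the bench, on the arm 140 mm from the pivot. The camera is a black box 47 mm wide on top of the arm, up to 168 mm above the bench; its ring light, 62 mm wide, hangs below the arm. Not to be touched
- board_mid (a point): middle of the green circuit board (62x110 mm, long side along the fixture's x) that waits in the left or the right nest, 20 mm above the bench. Nests are 72 mm apart in y
- blank_mid (a point): middle of the grey plate (62x110x4 mm) that closes the other side nest, 22 mm above the bench
- torque_driver: bystander, to be left alone: black torque screwdriver with an orange band, 186 mm long, lying on the bench; origin at the centre of its underside
- meter: bystander, to be left alone: yellow multimeter, 140x72x43 mm, lying on the bench; origin at the centre of its underside
- dish: bystander, to be left alone: grey dish of small hardware, 67 mm wide, 24 mm high; origin at the centre of its underside
- reel: bystander, to be left alone: grey solder reel, 64 mm wide, 42 mm high, standing on its flange; origin at the centre of its underside
- tweezers: bystander, to be left alone: black tweezers, 122 mm long, lying on the bench; origin at the centre of its underside
- brush: bystander, to be left alone: black brush, 162 mm long, lying on the bench; origin at the centre of its underside
- bottle: bystander, to be left alone: white dispensing bottle with a red nozzle, 32 mm wide, 90 mm high; origin at the centre of its underside
Mind the look-alikes: they are no part of the job. What is meant by the part that bears board_mid is not black or blue, and is the larger of those in its own colour.

How it is judged:
By the outcome, as a careful person would: the job done as asked, in the order asked, and still so for the second after the job is handed in, with the robot touching nothing.
It also fails if it takes over 42 s, if anything falls off the work surface, if the arm or the gripper's body presses on something with over 40 N, if the wrist force passes 120 N, or if a joint passes its speed limit or range.

### The arm

A 6-joint arm with a two-finger parallel gripper is mounted at the origin on a cart in front of the work surface, level with it; the furniture and walls round the work are solid. World frame = base frame: x ahead of the robot, y to its left, z up, the work surface at z = 0. Lengths are in m, angles in degrees, forces in N, time in s.
With the tool pointing down it reaches from about 0.4 to 0.925 m from the base axis. Payload 12.5 kg.
Tool frame: the origin (TCP) lies at the very end of the fingers, on their centre line; the grasp point (between the pads) lies 19 mm behind it (r.hold_point_z is the z of the grasp point in the tool frame, in m); z points along the fingers, y is the line along which they close (so a half turn about z gives the same grasp; the last joint's range is limited). The gripper opens to 95 mm and grips with 3 to 60 N. Pads are 20 mm wide; open, the fingers measure 119 mm over their backs; the gripper's body (75 mm by 180 mm) begins 59 mm behind the grasp point.
Start: joints at [-70.336, 28.126, 89.318, -0, 62.55, -6.05], TCP at [0.271, -0.563, 0.215] pointing down, gripper open.
Joint ranges: [-177.58, 177.58], [-47.91, 125.51], [2.72, 160], [-65.01, 245.01], [3.68, 167.84], [-153.87, 153.87]. Speed limits (degrees/s): [127.2, 127.2, 159.86, 180, 180, 180].

### API

Orientations are given as [roll, pitch, yaw] about the fixed x, y, z axes, in that order (R = Rz(yaw) Ry(pitch) Rx(roll)).
In Python, from plant import get_obs, viewer, r gives the robot as it stands. The module is installed in compiled form; this text tells all that it offers.
- The arm moves only by the tool servo_tool, never from a script. Its argument "plan" is a list that holds one entry, the list of rows, each a list of 7 numbers: the turn, a rotation vector about the tool's x, y, z in degrees, then the shift along the tool's x, y, z in m, then the opening, from 0 (shut) to 1 (fully open). A call has 1 to 12 rows; each row is the pose to reach, as a shift and turn from the pose commanded when the call began, along the tool's axes at that moment; what a row does not reach only later rows make up. A row lasts 1/10 s, in which the tool goes at most 50 mm and 8.59 degrees, less where a joint would pass 70% of its speed; a pose out of reach is approached as far as the arm can. A call with a gripper value outside its range is refused whole. The fingers move at their own pace and stop on an object; "grip_force" is the grip in N (left out, the last holds). Time passes only in rows, so rows that repeat a pose let the fingers close. It gives the time, the measured TCP pose, the force, the opening and the grip force at its end, in the units of the state.
- get_obs(): the state, without advancing time (a new reading comes with each control period).
- viewer.get_image(name): name is "scene" or "top" or "wrist"; returns a dict with "pixels" (400x640x3 uint8, red, green, blue), "range_z" (400x640 float32, m along the optical axis (not along the pixel's ray), 0 where there is no reading), "fov_y" (degrees; the focal length in pixels is half the picture's height over the tangent of half this angle, whatever the lens; pixels are square), "cx", "cy" (the principal point, pixels), "k1" (the pictures are not rectified: a ray, as slopes to the right and down, at radius r is drawn at 1 + k1 r^2 times it, then the intrinsics apply), "R" (3x3) and "t" (3): a world point X has camera coordinates R X + t. Camera axes: x right, y down, z forward; pixel columns grow to the right and rows downward; lengths in m; the calibration is good to about 2 mm. A picture is of the moment at which its call begins.
- r.close_job(): hands the job in; it is judged then, once.
The state is a dict: "time_s": time; "joint_pos": joint angles; "joint_velocities": joint speeds; "effort": joint torques, N m; "eef_pos": TCP position; "tcp_rot": TCP orientation; "ft_force": force on the tool from outside, world axes, zero at the start; "ft_torque": the same for the moment, N m; "grip_width": opening from 0.0 (shut) to 1.0 (fully open); "finger_force": force on a finger pad.
Only numpy, scipy, OpenCV 4.12 (cv2) and the standard library are available. Lean on these libraries where they do the work, as an engineer would, in place of code of your own. Each camera call takes 0.05 s, during which the arm holds its last target. There are 200 camera calls.

## Working session

There is one attempt and no reset: what is moved stays moved. The work goes in short steps, Python scripts to look and compute and a tool call to move; the robot and the scene stay as the last step left them, time stands still between calls to the robot, and variables do not carry over. Pictures are saved under pics/ and viewed, at most 10 in all, crops included, and the job is handed in when it is done.

Besides the shell and the picture viewer there is one more tool, called in YAML: its name, and indented under it one key for each argument. servo_tool: Moves the arm, as the interface text tells. Its arguments: {"type":"object","properties":{"plan":{"type":"array"},"grip_force":{"type":"number"}},"required":["plan"]}

```bash
mkdir -p pics; ls; cat > h.py <<'E'
import numpy as np, cv2
from plant import get_obs, viewer, r
def get(name):
    d=viewer.get_image(name); np.save('/tmp/'+name+'.npy',d,allow_pickle=True); return d
def load(name): return np.load('/tmp/'+name+'.npy',allow_pickle=True).item()
def K(d):
    f=200/np.tan(np.radians(d['fov_y'])/2); return f
def ray(d,u,v):
    f=K(d); a=np.array([(u-d['cx'])/f,(v-d['cy'])/f]); b=a.copy()
    for _ in range(20): b=a/(1+d['k1']*(b@b))
    R=np.array(d['R']);t=np.array(d['t'])
    return -R.T@t, R.T@np.array([b[0],b[1],1.])
def onz(d,u,v,z):
    o,w=ray(d,u,v); return o+w*(z-o[2])/w[2]
def atdepth(d,u,v):
    o,w=ray(d,u,v); return o+w*d['range_z'][int(round(v)),int(round(u))]
def proj(d,X):
    c=np.array(d['R'])@np.array(X)+np.array(d['t']); s=c[:2]/c[2]; s=s*(1+d['k1']*(s@s)); return s*K(d)+[d['cx'],d['cy']]
E
python3 - <<'E'
from h import *
for n in('scene','top'):
    d=get(n); cv2.imwrite(f'pics/{n}1.png',d['pixels'][:,:,::-1]); print(n,d['fov_y'],d['k1'],-np.array(d['R']).T@d['t'])
print(get_obs())
E
```

```text
pics
scene 56.34825179011658 -0.009011559502612444 [-0.32063114  0.61259219  0.67917263]
top 48.798551845658146 0.012656741618058406 [4.24694102e-01 2.94873891e-06 1.74049057e+00]
{'time_s': 0.1, 'joint_pos': array([-7.03383569e+01,  2.81609525e+01,  8.93473542e+01,  6.33043817e-04,
        6.25486268e+01, -6.05299358e+00]), 'joint_velocities': array([-0.02417911, -0.10340727, -0.12056574,  0.01710781, -0.10654318,
       -0.02036484]), 'effort': array([ 2.24342708e-03, -6.13624549e+01, -2.58602768e+01,  6.93353126e-02,
        4.70128481e-02, -7.22934169e-05]), 'eef_pos': array([ 0.27110497, -0.56289912,  0.21411304]), 'tcp_rot': array([-1.79943443e+02, -6.56187999e-03,  2.57143413e+01]), 'ft_force': array([ 0.23846325,  0.95436475, -0.13041428]), 'ft_torque': array([-0.0064236 ,  0.02999527, -0.02486176]), 'finger_force': 0.0, 'grip_width': 1.001483262268226}
```

View pics/scene1.png

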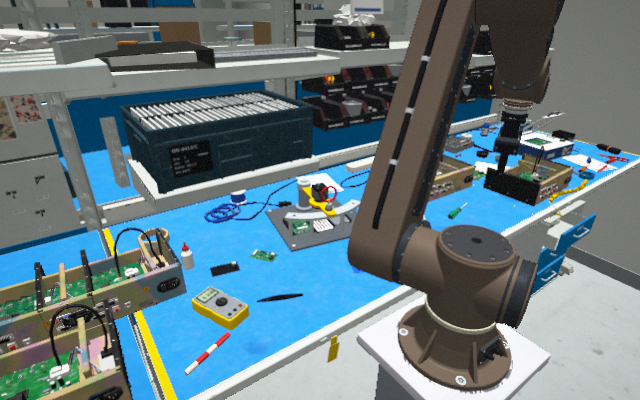

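View pics/top1.png

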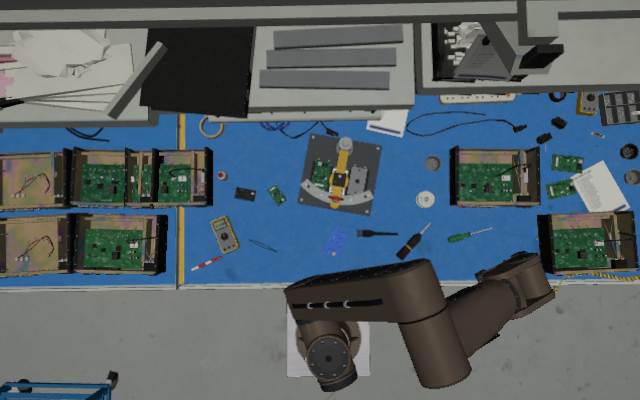

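Top view: the fixture is at (340,175), with the pivot at (345,143) and the red ring near (335,198). The candidates for the board are: green in the left nest (322,172), small loose green (277,194), black (245,194), blue (337,240), and the boards in the enclosures. By the description I choose the one in the fixture's left nest at (322,172); the grey plate is at (358,180). I'll check this in one close crop.

```bash
python3 - <<'E'
from h import *
d=load('top');s=load('scene')
a=d['pixels'][125:225,270:400,::-1]; b=s['pixels'][165:255,255:375,::-1]
A=cv2.resize(a,None,fx=6,fy=6,interpolation=2)[:, :780];cv2.imwrite('pics/crop.png',A[:600])
p=d['pixels'].astype(int)
hsv=cv2.cvtColor(d['pixels'],cv2.COLOR_RGB2HSV)
def mask(lo,hi,box):
    m=cv2.inRange(hsv,lo,hi); z=np.zeros_like(m); y0,y1,x0,x1=box; z[y0:y1,x0:x1]=m[y0:y1,x0:x1]; return z
def rep(n,m,z):
    v,u=np.nonzero(m); print(n,len(u),u.mean(),v.mean(),u.min(),u.max(),v.min(),v.max(),onz(d,u.mean(),v.mean(),z))
box=(125,225,295,390)
rep('green',mask((40,60,30),(85,255,255),box),.02)
y=mask((18,120,120),(32,255,255),box); rep('yellow',y,.106)
v,u=np.nonzero(y);print(cv2.fitLine(np.array([onz(d,a,b,.106)[:2] for a,b in zip(u,v)],np.float32),2,0,.01,.01).ravel())
r_=mask((0,150,90),(8,255,255),box)|mask((174,150,90),(180,255,255),box); rep('red',r_,.19)
v,u=np.nonzero(r_); print(list(zip(u,v)))
# base plate
m=cv2.inRange(hsv,(95,120,60),(125,255,255))
rect=(255-m)[125:225,285:395]; rect=cv2.morphologyEx(rect,cv2.MORPH_OPEN,np.ones((5,5)))
c=max(cv2.findContours(rect,0,2)[0],key=cv2.contourArea)+np.array([[285,125]])
w=np.array([onz(d,*q[0],.01)[:2] for q in c],np.float32); R=cv2.minAreaRect(w); print(R)
print(cv2.boxPoints(R))
# scene red ring
hs=cv2.cvtColor(s['pixels'],cv2.COLOR_RGB2HSV); m=(cv2.inRange(hs,(0,150,90),(8,255,255))|cv2.inRange(hs,(174,150,90),(180,255,255)))
v,u=np.nonzero(m[170:225,290:350]);u+=290;v+=170;print(len(u),u.min(),u.max(),v.min(),v.max())
P=np.array([atdepth(s,a,b) for a,b in zip(u,v)]);print(np.median(P,0),P.min(0),P.max(0))
E
```

```text
green 354 321.5367231638418 173.60734463276836 312 335 160 189 [0.63215929 0.01440369 0.02      ]
yellow 413 338.98789346246974 176.6271186440678 329 348 150 208 [ 0.60948846 -0.0511553   0.106     ]
[ 0.9814428  -0.19175501  0.60963506 -0.0511799 ]
red 25 335.76 197.72 330 342 196 199 [ 0.52548067 -0.03593352  0.19      ]
[(np.int64(330), np.int64(196)), (np.int64(331), np.int64(196)), (np.int64(330), np.int64(197)), (np.int64(331), np.int64(197)), (np.int64(332), np.int64(197)), (np.int64(333), np.int64(197)), (np.int64(334), np.int64(197)), (np.int64(335), np.int64(197)), (np.int64(336), np.int64(197)), (np.int64(337), np.int64(197)), (np.int64(332), np.int64(198)), (np.int64(333), np.int64(198)), (np.int64(334), np.int64(198)), (np.int64(335), np.int64(198)), (np.int64(336), np.int64(198)), (np.int64(337), np.int64(198)), (np.int64(338), np.int64(198)), (np.int64(339), np.int64(198)), (np.int64(340), np.int64(198)), (np.int64(341), np.int64(198)), (np.int64(338), np.int64(199)), (np.int64(339), np.int64(199)), (np.int64(340), np.int64(199)), (np.int64(341), np.int64(199)), (np.int64(342), np.int64(199))]
((0.6359355449676514, -0.055772602558135986), (0.28949451446533203, 0.2936907410621643), 78.96942901611328)
[[ 0.46410823 -0.16974935]
 [ 0.7523731  -0.22594202]
 [ 0.80776286  0.05820414]
 [ 0.519498    0.11439681]]
60 321 335 186 201
[ 0.52798593 -0.02128077  0.16131046] [-0.32063114 -0.06021309  0.13937587] [0.57799952 0.61259219 0.67917263]
```

View pics/crop.png

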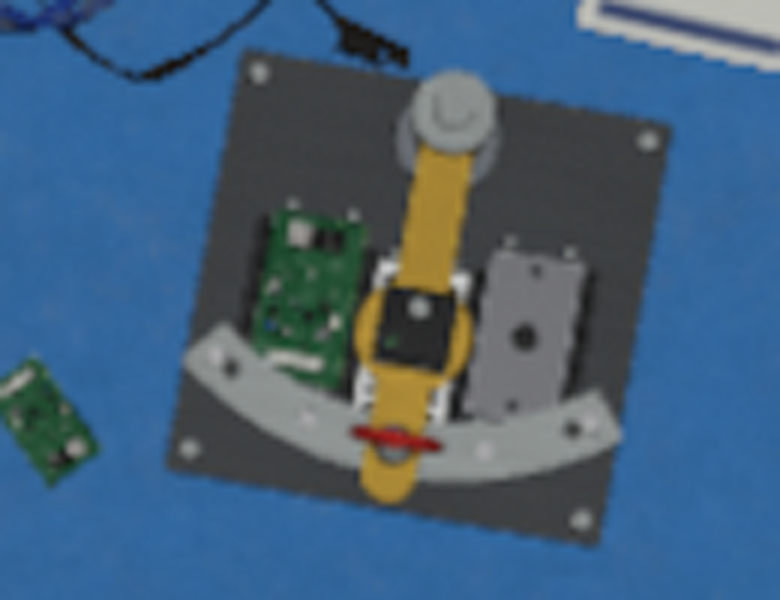

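The crop confirms it: the larger green board lies in the left nest, at crop (310,290). The grey plate is in the right nest (530,330), the ring is at (395,437) and the left hole at (230,368). Next is the approach pose.

```bash
cat >> h.py <<'E'
from scipy.spatial.transform import Rotation as Ro
PIV=np.array([.7316,-.0762]); YAW=-11.05
def target(heading,a): return Ro.from_euler('z',heading,degrees=True)*Ro.from_euler('x',180,degrees=True)*Ro.from_euler('y',90-a,degrees=True)
def delta(pos,heading,a,o=None):
    o=o or get_obs(); R0=Ro.from_euler('xyz',o['tcp_rot'],degrees=True)
    rv=(R0.inv()*target(heading,a)).as_rotvec(degrees=True); sh=R0.inv().apply(np.array(pos)-o['eef_pos'])
    return np.round(rv,2).tolist()+np.round(sh,4).tolist()
E
python3 - <<'E'
from h import *
print(delta([.44,-.02,.30],-11,60)); print(delta([.44,-.02,.30],-11,40))
d=load('top');print(onz(d,308.3,186.3,.092),onz(d,345,143,.12))
E
```

```text
[-9.66, 28.97, 35.85, 0.3877, -0.4159, -0.0854]
[-16.06, 48.25, 34.3, 0.3877, -0.4159, -0.0854]
[0.57631526 0.06416156 0.092     ] [ 0.73293951 -0.07506098  0.12      ]
```

servo_tool:
  plan:
    - [[0,0,8,0.05,-0.05,-0.05,0],[-2,6,14,0.1,-0.1,-0.085,0],[-4,12,20,0.14,-0.14,-0.085,0],[-6,18,26,0.18,-0.19,-0.085,0],[-8,24,32,0.22,-0.23,-0.085,0],[-9.7,29,35.9,0.26,-0.28,-0.085,0],[-9.7,29,35.9,0.3,-0.32,-0.085,0],[-9.7,29,35.9,0.34,-0.36,-0.085,0],[-9.7,29,35.9,0.388,-0.416,-0.085,0],[-9.7,29,35.9,0.388,-0.416,-0.085,0],[-9.7,29,35.9,0.388,-0.416,-0.085,0],[-9.7,29,35.9,0.388,-0.416,-0.085,0]]
  grip_force: 20

```text
time_s: 1.3
eef_pos: [0.4357, -0.035, 0.2993]
tcp_rot: [179.9, -30.0, -11.0]
ft_force: [0.7, -1.4, -0.5]
grip_width: 0.047
finger_force: 0.0
```

```bash
python3 - <<'E'
from h import *
o=get_obs(); print(o['time_s'],o['joint_pos'].round(1),o['eef_pos'],o['tcp_rot'].round(1),o['grip_width']); print(delta([.44,-.02,.30],-11,60,o));print(delta([.455,-.022,.26],-11,45,o))
E
```

```text
1.3 [-14.2  -3.5 124.3   3.1  29.3  84.5] [ 0.43567366 -0.03501776  0.29928576] [179.9 -30.  -11. ] 0.04748375317280118
[0.09, 0.03, -0.0, 0.0016, -0.0156, 0.0]
[0.09, 15.03, 0.01, -0.0053, -0.0165, 0.0422]
```

servo_tool:
  plan:
    - [[0,6,0,0,-0.01,0.02,0],[0,12,0,-0.005,-0.0165,0.042,0],[0,15,0,-0.005,-0.0165,0.042,0],[0,15,0,-0.005,-0.0165,0.042,0]]

```text
time_s: 1.7
eef_pos: [0.4528, -0.0275, 0.2755]
tcp_rot: [-179.7, -43.8, -10.9]
ft_force: [0.3, 0.1, 0.0]
grip_width: 0.004
finger_force: 0.0
```

```bash
cat > kin.py <<'E'
from h import *
from scipy.optimize import least_squares
def rot(j): return Ro.from_euler('ZYZYZ',[j[0],j[1]+j[2],j[3],j[4],j[5]+90],degrees=True)
def fk(j,p):
    h,l1,l2,L,off,sx=p; a=np.radians(j[1]);b=np.radians(j[1]+j[2]); 
    w=np.array([sx+l1*np.sin(a)+l2*np.sin(b),off,h+l1*np.cos(a)+l2*np.cos(b)])
    return Ro.from_euler('z',j[0],degrees=True).apply(w)+rot(j).apply([0,0,L])
E
python3 - <<'E'
from kin import *
o=get_obs(); D=[([-70.338,28.161,89.347,0,62.549,-6.053],[.2711,-.5629,.2141],None),([-14.2,-3.5,124.3,3.1,29.3,84.5],[.43567,-.03502,.29929],0),(o['joint_pos'],o['eef_pos'],0)]
print(o['joint_pos'].round(1),o['eef_pos'],o['tcp_rot'],rot(o['joint_pos']).as_euler('xyz',degrees=True),rot(D[1][0]).as_euler('xyz',degrees=True))
s=least_squares(lambda p:np.concatenate([np.concatenate([fk(j,p)-x for j,x,_ in D]),1e-3*(p-[.2,.45,.4,.25,.065,0])]),[.2,.45,.4,.25,.065,0])
p=s.x;print(p,np.abs(s.fun).max());np.save('/tmp/p.npy',p)
def ik(pos,head,a,j0):
    T=target(head,a)
    f=lambda j:np.concatenate([(fk(j,p)-pos)*1000,(T.inv()*rot(j)).as_rotvec(degrees=True)])
    q=least_squares(f,j0);return q.x.round(1),np.abs(q.fun).max().round(2)
for a in(50,45,40):
  for th in(0,.27,.541):
    for hs in (1,.6):
      ang=np.radians(YAW)-th; pos=np.r_[PIV-.208*np.array([np.cos(ang),np.sin(ang)]),.165]
      print(a,th,hs,*ik(pos,-11-hs*np.degrees(th)+(1-hs)*15.5,a,o['joint_pos']))
E
```

```text
Traceback (most recent call last):
  File "kin.py", line 3, in rot
    def rot(j): return Ro.from_euler('ZYZYZ',[j[0],j[1]+j[2],j[3],j[4],j[5]+90],degrees=True)
                       ~~~~~~~~~~~~~^^^^^^^^^^^^^^^^^^^^^^^^^^^^^^^^^^^^^^^^^^^^^^^^^^^^^^^^^
  File "scipy/spatial/transform/_rotation.pyx", line 1413, in scipy.spatial.transform._rotation.Rotation.from_euler
ValueError: Expected axis specification to be a non-empty string of upto 3 characters, got ZYZYZ
```

```bash
sed -i "s/^def rot.*/def rot(j): return Ro.from_euler('ZYZ',[j[0],j[1]+j[2],j[3]],degrees=True)*Ro.from_euler('YZ',[j[4],j[5]+90],degrees=True)/" kin.py
cat > t.py <<'E'
from kin import *
o=get_obs(); D=[([-70.338,28.161,89.347,0,62.549,-6.053],[.2711,-.5629,.2141],None),([-14.2,-3.5,124.3,3.1,29.3,84.5],[.43567,-.03502,.29929],0),(o['joint_pos'],o['eef_pos'],0)]
print(o['joint_pos'].round(1),o['eef_pos'],o['tcp_rot'],rot(o['joint_pos']).as_euler('xyz',degrees=True),rot(D[1][0]).as_euler('xyz',degrees=True))
s=least_squares(lambda p:np.concatenate([np.concatenate([fk(j,p)-x for j,x,_ in D]),1e-3*(p-[.2,.45,.4,.25,.065,0])]),[.2,.45,.4,.25,.065,0])
p=s.x;print(p,np.abs(s.fun).max());np.save('/tmp/p.npy',p)
def ik(pos,head,a,j0):
    T=target(head,a)
    f=lambda j:np.concatenate([(fk(j,p)-pos)*1000,(T.inv()*rot(j)).as_rotvec(degrees=True)])
    q=least_squares(f,j0);return q.x.round(1),np.abs(q.fun).max().round(2)
for a in(50,45,40):
  for th in(0,.27,.541):
    for hs in (1,.6):
      ang=np.radians(YAW)-th; pos=np.r_[PIV-.208*np.array([np.cos(ang),np.sin(ang)]),.165]
      print(a,th,hs,*ik(pos,-11-hs*np.degrees(th)+(1-hs)*15.5,a,o['joint_pos']))
E
python3 t.py
```

```text
[-12.8  -1.1 134.1  26.3   3.7  62.3] [ 0.45279209 -0.02745553  0.27546398] [-179.67603455  -43.75129905  -10.90853335] [-179.67603455  -43.75129905  -10.90853335] [179.90507649 -29.97048995 -10.97317553]
[0.12710111 0.5813926  0.37245809 0.2511493  0.06622186 0.01703192] 0.004081800568811356
50 0 1 [-11.2  16.7 134.6 179.4  11.3 -89.5] 0.0
50 0 0.6 [-13.9  16.6 134.8 151.7  12.5 -69.3] 0.0
50 0.27 1 [  3.2  19.5 129.1  76.4 -19.1  37.9] 0.0
50 0.27 0.6 [ -1.5  18.3 131.4  41.9 -12.1  58.4] 0.0
50 0.541 1 [ 12.7  24.7 118.4 107.3 -33.3  26.9] 0.0
50 0.541 0.6 [  8.   22.  124.1  85.4 -19.6  30. ] 0.0
45 0 1 [-11.2  17.5 137.9  -0.4 -20.5  90.2] 0.0
45 0 0.6 [-14.4  17.4 138.2 -18.9 -21.3 100.9] 0.0
45 0.27 1 [  4.4  20.4 131.9  60.1 -24.7  55.2] 0.0
45 0.27 0.6 [ -1.   19.1 134.6  27.8 -20.1  73. ] 0.0
45 0.541 1 [ 14.3  25.6 120.4  96.8 -36.3  38.3] 0.0
45 0.541 0.6 [  9.1  22.7 126.8  67.8 -24.2  48.4] 0.0
40 0 1 [-11.2  19.  141.3  -0.3 -30.2  90.1] 0.0
40 0 0.6 [-14.8  18.8 141.6 -15.  -30.8  96.5] 0.0
40 0.27 1 [  5.5  21.7 134.6  50.3 -31.8  66.2] 0.0
40 0.27 0.6 [ -0.4  20.4 137.7  21.8 -29.1  79.6] 0.0
40 0.541 1 [ 15.8  26.8 122.4  88.2 -40.4  48. ] 0.0
40 0.541 0.6 [ 10.2  23.8 129.5  56.5 -30.6  60.7] 0.0
```

```bash
sed -i '/^for a in/,$d' t.py; cat >> t.py <<'E'
def flip(j):
    j=j.copy()
    if j[4]<0: j[4]*=-1;j[3]+=180;j[5]-=180
    return j
J0=np.array([-11,17,140,180,25,-90.])
def pos(th,z,back=0):
    ang=np.radians(YAW)-th; return np.r_[PIV-(.208+back)*np.array([np.cos(ang),np.sin(ang)]),z]
E
cat > t2.py <<'E'
from t import *
for a in(40,35,30):
  for th,z,off in((0,.165,0),(0,.165,10),(.541,.175,0),(.541,.175,10),(.541,.175,20)):
      print(a,th,off,*ik(pos(th,z),-11-np.degrees(th)+off,a,J0))
print(*ik(pos(0,.25,.08),-11,40,J0)); print(*ik(pos(0,.165,.08),-11,40,J0))
E
python3 t2.py
```

```text
[-12.8  -1.1 134.1  26.3   3.7  62.3] [ 0.45279209 -0.02745553  0.27546398] [-179.67603455  -43.75129905  -10.90853335] [-179.67603455  -43.75129905  -10.90853335] [179.90507649 -29.97048995 -10.97317553]
[0.12710111 0.5813926  0.37245809 0.2511493  0.06622186 0.01703192] 0.004081800568811356
40 0 0 [-11.2  19.  141.3 179.7  30.2 -89.9] 0.0
40 0 10 [-17.   18.9 141.5 156.2  31.5 -79.8] 0.0
40 0.541 0 [  15.8   25.8  121.7  270.1   40.4 -134.5] 0.0
40 0.541 10 [  13.2   24.   125.8  255.2   34.2 -129.4] 0.0
40 0.541 20 [   9.7   22.5  129.2  236.2   28.9 -121. ] 0.0
35 0 0 [-11.2  21.  144.5 179.7  40.6 -89.9] 0.0
35 0 10 [-17.6  21.  144.8 159.3  41.5 -83.9] 0.0
35 0.541 0 [  17.2   27.2  123.6  263.    45.1 -126.3] 0.0
35 0.541 10 [  14.4   25.4  128.1  247.3   40.1 -120.2] 0.0
35 0.541 20 [  10.7   23.9  131.8  228.4   36.3 -112. ] 0.0
30 0 0 [-11.2  23.8 147.7 179.7  51.5 -90. ] 0.0
30 0 10 [-18.3  23.8 148.  161.   52.2 -86.9] 0.0
30 0.541 0 [  18.5   28.9  125.3  257.5   50.5 -119.4] 0.0
30 0.541 10 [  15.6   27.2  130.2  241.6   46.7 -113. ] 0.0
30 0.541 20 [  11.6   25.8  134.3  223.3   44.3 -105.7] 0.0
[-11.3   1.  141.9 179.1  12.9 -89.3] 0.0
[-11.3  14.9 151.8 179.7  36.7 -89.9] 0.0
```

```bash
cat > t3.py <<'E'
from t import *
q0=o['joint_pos'].copy(); S1=q0.copy(); S1[4]=25
S2,e=ik(pos(0,.27,.06),-3,35,J0); print(S2,e)
R0=rot(q0);x0=fk(q0,p)
Q=[q0+(S1-q0)*k/3 for k in(1,2,3)]+[S1+(S2-S1)*k/16 for k in range(1,17)]
for i,q in enumerate(Q):
    R=rot(q);x=fk(q,p); print(i,(R0.inv()*R).as_rotvec(degrees=True).round(1).tolist()+R0.inv().apply(x-x0).round(3).tolist(), x.round(3), R.apply([0,0,1]).round(2))
    if i==8: R0=R;x0=x
E
python3 t3.py
```

```text
[-12.8  -1.1 134.1  26.3   3.7  62.3] [ 0.45279209 -0.02745553  0.27546398] [-179.67603455  -43.75129905  -10.90853335] [-179.67603455  -43.75129905  -10.90853335] [179.90507649 -29.97048995 -10.97317553]
[0.12710111 0.5813926  0.37245809 0.2511493  0.06622186 0.01703192] 0.004081800568811356
[-17.6   1.  141.2 143.1  20.1 -63.3] 0.0
0 [3.3, -6.3, 0.0, -0.027, -0.014, -0.002] [ 0.438 -0.01   0.256] [ 0.61 -0.05 -0.79]
1 [6.6, -12.6, 0.0, -0.055, -0.029, -0.008] [0.418 0.008 0.241] [ 0.53  0.02 -0.85]
2 [9.9, -18.9, 0.0, -0.081, -0.042, -0.017] [0.396 0.026 0.23 ] [ 0.44  0.09 -0.89]
3 [12.3, -17.4, -0.3, -0.077, -0.051, -0.016] [0.4   0.034 0.231] [ 0.46  0.13 -0.88]
4 [14.5, -15.7, -0.6, -0.073, -0.059, -0.015] [0.406 0.041 0.234] [ 0.49  0.16 -0.86]
5 [16.3, -13.7, -0.9, -0.067, -0.065, -0.013] [0.412 0.046 0.237] [ 0.52  0.19 -0.84]
6 [17.7, -11.5, -1.2, -0.06, -0.07, -0.012] [0.419 0.05  0.24 ] [ 0.55  0.21 -0.81]
7 [18.8, -9.2, -1.5, -0.053, -0.073, -0.01] [0.425 0.052 0.244] [ 0.58  0.22 -0.78]
8 [19.4, -6.7, -1.7, -0.046, -0.074, -0.009] [0.432 0.052 0.248] [ 0.61  0.22 -0.76]
9 [0.1, 2.4, -0.7, 0.008, 0.001, 0.001] [0.439 0.05  0.252] [ 0.65  0.22 -0.73]
10 [-0.1, 4.8, -1.4, 0.016, 0.004, 0.001] [0.445 0.047 0.256] [ 0.68  0.21 -0.71]
11 [-0.8, 7.0, -2.0, 0.023, 0.008, 0.001] [0.451 0.042 0.26 ] [ 0.71  0.2  -0.68]
12 [-1.9, 9.2, -2.6, 0.03, 0.013, -0.0] [0.457 0.036 0.263] [ 0.73  0.18 -0.66]
13 [-3.2, 11.2, -3.2, 0.036, 0.02, -0.001] [0.461 0.028 0.266] [ 0.76  0.15 -0.64]
14 [-4.9, 12.9, -3.8, 0.041, 0.029, -0.002] [0.465 0.019 0.269] [ 0.78  0.12 -0.62]
15 [-6.9, 14.4, -4.3, 0.046, 0.038, -0.004] [0.468 0.009 0.27 ] [ 0.79  0.08 -0.6 ]
16 [-9.1, 15.6, -4.8, 0.048, 0.049, -0.006] [ 0.469 -0.002  0.271] [ 0.81  0.04 -0.59]
17 [-11.6, 16.5, -5.2, 0.05, 0.06, -0.009] [ 0.47  -0.013  0.271] [ 0.81  0.   -0.58]
18 [-14.1, 17.0, -5.6, 0.05, 0.071, -0.011] [ 0.469 -0.025  0.27 ] [ 0.82 -0.04 -0.57]
```

servo_tool:
  plan:
    - [[3.3,-6.3,0,-0.027,-0.014,-0.002,0],[6.6,-12.6,0,-0.055,-0.029,-0.008,0],[9.9,-18.9,0,-0.081,-0.042,-0.017,0],[12.3,-17.4,-0.3,-0.077,-0.051,-0.016,0],[14.5,-15.7,-0.6,-0.073,-0.059,-0.015,0],[16.3,-13.7,-0.9,-0.067,-0.065,-0.013,0],[17.7,-11.5,-1.2,-0.06,-0.07,-0.012,0],[18.8,-9.2,-1.5,-0.053,-0.073,-0.01,0],[19.4,-6.7,-1.7,-0.046,-0.074,-0.009,0]]

```text
time_s: 2.6
eef_pos: [0.4288, 0.052, 0.2509]
tcp_rot: [-162.6, -37.5, -7.4]
ft_force: [0.4, 0.7, 0.1]
grip_width: 0.007
finger_force: 0.0
```

```bash
cat > t3.py <<'E'
from t import *
q0=o['joint_pos'].copy()
S2,e=ik(pos(0,.27,.06),-3,35,J0); print(S2,e)
R0=rot(q0);x0=fk(q0,p)
for k in range(1,11):
    q=q0+(S2-q0)*k/10
    R=rot(q);x=fk(q,p); print((R0.inv()*R).as_rotvec(degrees=True).round(1).tolist()+R0.inv().apply(x-x0).round(3).tolist(), x.round(3))
E
python3 t3.py
```

```text
[-16.4   0.  136.3  69.9  24.3  14.1] [0.42880495 0.05195908 0.25093316] [-162.55325447  -37.544416     -7.44014794] [-162.55325447  -37.544416     -7.44014794] [179.90507649 -29.97048995 -10.97317553]
[ 0.14870283  0.60290862  0.40994602  0.27543379  0.06534899 -0.02689077] 0.005448752161432702
[-18.6   0.9 141.2 140.8  20.4 -61.7] 0.0
[0.1, 2.4, -0.7, 0.008, 0.001, 0.001] [0.441 0.05  0.251]
[-0.3, 4.8, -1.4, 0.017, 0.003, 0.001] [0.448 0.047 0.256]
[-1.0, 7.1, -2.1, 0.024, 0.007, 0.0] [0.454 0.042 0.26 ]
[-2.0, 9.3, -2.7, 0.031, 0.012, -0.001] [0.459 0.036 0.264]
[-3.4, 11.2, -3.3, 0.037, 0.019, -0.002] [0.463 0.028 0.267]
[-5.1, 12.9, -3.9, 0.042, 0.028, -0.004] [0.467 0.019 0.269]
[-7.1, 14.4, -4.4, 0.046, 0.037, -0.006] [0.469 0.009 0.271]
[-9.3, 15.5, -4.9, 0.048, 0.047, -0.008] [ 0.47  -0.001  0.271]
[-11.6, 16.3, -5.3, 0.049, 0.058, -0.011] [ 0.47  -0.013  0.271]
[-14.1, 16.8, -5.7, 0.049, 0.07, -0.013] [ 0.468 -0.025  0.27 ]
```

Config is following as planned.

servo_tool:
  plan:
    - [[0.1,2.4,-0.7,0.008,0.001,0.001,0],[-0.3,4.8,-1.4,0.017,0.003,0.001,0],[-1.0,7.1,-2.1,0.024,0.007,0,0],[-2.0,9.3,-2.7,0.031,0.012,-0.001,0],[-3.4,11.2,-3.3,0.037,0.019,-0.002,0],[-5.1,12.9,-3.9,0.042,0.028,-0.004,0],[-7.1,14.4,-4.4,0.046,0.037,-0.006,0],[-9.3,15.5,-4.9,0.048,0.047,-0.008,0],[-11.6,16.3,-5.3,0.049,0.058,-0.011,0],[-14.1,16.8,-5.7,0.049,0.07,-0.013,0],[-14.1,16.8,-5.7,0.049,0.07,-0.013,0]]

```text
time_s: 3.7
eef_pos: [0.4629, -0.024, 0.2735]
tcp_rot: [180.0, -54.8, -3.0]
ft_force: [-0.7, -0.6, -0.6]
grip_width: 0.005
finger_force: 0.0
```

```bash
python3 - <<'E'
from h import *
o=get_obs(); print(o['time_s'],o['joint_pos'].round(1),o['eef_pos'],o['tcp_rot'].round(1))
d=get('wrist'); cv2.imwrite('pics/w1.png',d['pixels'][:,:,::-1])
hs=cv2.cvtColor(d['pixels'],cv2.COLOR_RGB2HSV); m=(cv2.inRange(hs,(0,150,70),(8,255,255))|cv2.inRange(hs,(174,150,70),(180,255,255)))
n,l,st,c=cv2.connectedComponentsWithStats(m)
for i in range(1,n):
    if st[i,4]>100: 
        print(st[i],c[i]); v,u=np.nonzero(l==i); P=np.array([atdepth(d,a,b) for a,b in zip(u,v)]); print(np.median(P,0),np.percentile(P,2,0),np.percentile(P,98,0))
E
```

```text
3.7 [-18.7   1.7 141.  141.6  20.8 -62.7] [ 0.46290328 -0.0240419   0.27349617] [180.  -54.8  -3. ]
[  0 227  18  15 208] [  7.59134615 233.31730769]
[0.62645349 0.39966967 0.07137718] [0.6187145  0.39268204 0.0311349 ] [0.66728121 0.44636692 0.08357554]
[324 233  28  30 249] [339.03212851 245.562249  ]
[ 0.52111864 -0.05244232  0.18198662] [ 0.46533157 -0.06228063  0.14347947] [ 0.52889544 -0.03321292  0.28566482]
```

View pics/w1.png

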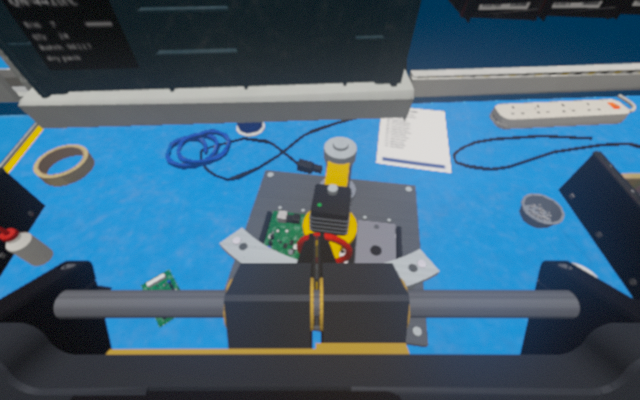

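Wrist view: the closed fingertips at (317,250) partly hide the ring, whose right side shows at (340,245). The swing arm lies straight ahead, with the board to its left and the plate to its right. I'll descend to just in front of the ring.

```bash
cat > d.py <<'E'
import sys
from h import *
o=get_obs(); print(o['time_s'],o['joint_pos'].round(1),o['eef_pos'].round(4),o['tcp_rot'].round(1),o['ft_force'].round(1))
for s in sys.argv[1:]:
    x,y,z,h,a=map(float,s.split(',')); print(s,delta([x,y,z],h,a,o))
E
python3 d.py .491,-.0293,.156,-3,35
```

```text
3.75 [-18.7   1.7 141.  141.3  20.8 -62.4] [ 0.463  -0.0236  0.2737] [-179.9  -54.9   -3.1] [-0.6 -0.3 -0.6]
.491,-.0293,.156,-3,35 [-0.02, 0.15, -0.04, -0.08, 0.0043, 0.0908]
```

servo_tool:
  plan:
    - [[0,0,0,-0.02,0.001,0.023,0],[0,0,0,-0.04,0.002,0.045,0],[0,0,0,-0.06,0.003,0.068,0],[0,0,0,-0.08,0.0043,0.0908,0],[0,0,0,-0.08,0.0043,0.0908,0],[0,0,0,-0.08,0.0043,0.0908,0],[0,0,0,-0.08,0.0043,0.0908,0]]

```text
time_s: 4.45
eef_pos: [0.4912, -0.0293, 0.1581]
tcp_rot: [-180.0, -55.0, -3.0]
ft_force: [-1.1, -0.3, 1.4]
grip_width: 0.006
finger_force: 0.0
```

```bash
python3 d.py .531,-.0371,.156,-3,35; python3 - <<'E'
from h import *
for n in('scene','top'):
    d=get(n)
s=load('scene');t=load('top')
A=cv2.resize(s['pixels'][160:235,270:370,::-1],None,fx=8,fy=8,interpolation=2);cv2.imwrite('pics/s2.png',A)
for z in (.157,): print(proj(t,[.491,-.0293,.157]),proj(s,[.491,-.0293,.157]),proj(s,[.5255,-.036,.183]))
E
```

```text
4.45 [-17.9  25.3 147.3 163.4  48.  -87.4] [ 0.4912 -0.0293  0.1581] [-180.  -55.   -3.] [-1.1 -0.3  1.4]
.531,-.0371,.156,-3,35 [-0.02, -0.04, -0.0, 0.0213, 0.0058, 0.0341]
[333.86341096 207.92181101] [333.8994215  199.98338907] [329.12859263 187.98033958]
```

View pics/s2.png

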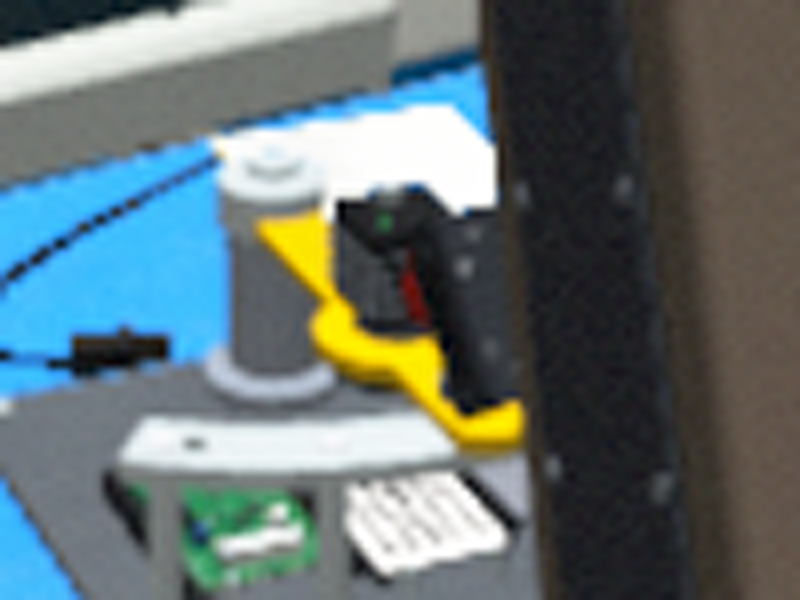

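The scene crop shows the fingertips in front of the ring, with red visible at crop (410,290), and clear of the camera. I'll insert slowly and watch the force.

servo_tool:
  plan:
    - [[0,0,0,0.004,0.001,0.007,0],[0,0,0,0.008,0.002,0.014,0],[0,0,0,0.012,0.003,0.02,0],[0,0,0,0.014,0.004,0.023,0],[0,0,0,0.014,0.004,0.023,0]]

```text
time_s: 5.05
eef_pos: [0.5183, -0.0351, 0.1545]
tcp_rot: [180.0, -54.9, -3.0]
ft_force: [-0.8, -0.5, 0.5]
grip_width: 0.007
finger_force: 0.0
```

```bash
python3 d.py .531,-.0371,.156,-3,35
```

```text
5.05 [-17.3  26.3 143.6 163.4  45.1 -86.5] [ 0.5183 -0.0351  0.1545] [180.  -54.9  -3. ] [-0.8 -0.5  0.5]
.531,-.0371,.156,-3,35 [0.02, 0.08, 0.0, 0.0086, 0.0013, 0.0096]
```

servo_tool:
  plan:
    - [[0,0,0,0.002,0.0004,0.003,0],[0,0,0,0.004,0.0008,0.006,0],[0,0,0,0.007,0.0013,0.0096,0],[0,0,0,0.0075,0.0013,0.0105,0],[0,0,0,0.0075,0.0013,0.0105,0]]

```text
time_s: 5.55
eef_pos: [0.5307, -0.037, 0.1545]
tcp_rot: [180.0, -54.9, -3.0]
ft_force: [-0.6, -0.3, -0.0]
grip_width: 0.005
finger_force: 0.0
```

```bash
python3 d.py .531,-.0371,.164,-3,35 .531,-.0371,.170,-3,35 .531,-.0371,.176,-3,35;  python3 - <<'E'
from h import *
s=get('scene')
hs=cv2.cvtColor(s['pixels'],cv2.COLOR_RGB2HSV); m=(cv2.inRange(hs,(0,120,70),(8,255,255))|cv2.inRange(hs,(174,120,70),(180,255,255)))
v,u=np.nonzero(m[170:225,290:350]);print(sorted(zip((u+290).tolist(),(v+170).tolist())))
d=get('wrist');cv2.imwrite('pics/w2.png',cv2.resize(d['pixels'][190:290,250:400,::-1],None,fx=5,fy=5,interpolation=2))
E
```

```text
5.55 [-17.   26.5 141.8 163.4  43.6 -86. ] [ 0.5307 -0.037   0.1545] [180.  -54.9  -3. ] [-0.6 -0.3 -0. ]
.531,-.0371,.164,-3,35 [0.02, 0.11, -0.0, 0.0079, 0.0001, -0.0052]
.531,-.0371,.170,-3,35 [0.02, 0.11, -0.0, 0.0128, 0.0001, -0.0087]
.531,-.0371,.176,-3,35 [0.02, 0.11, -0.0, 0.0178, 0.0001, -0.0121]
[]
```

View pics/w2.png

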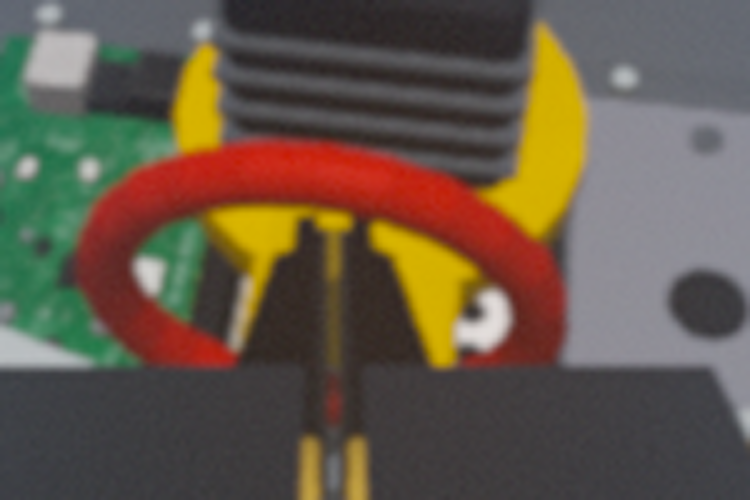

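```bash
python3 - <<'E'
from h import *
d=load('wrist');o=get_obs();R=Ro.from_euler('xyz',o['tcp_rot'],degrees=True)
c=lambda X:((proj(d,X)-[250,190])*5).round(0)
print('cam',-np.array(d['R']).T@d['t'], R.inv().apply(-np.array(d['R']).T@d['t']-o['eef_pos']))
for k in(0,.005,.01): print('tip x+',k,c(o['eef_pos']+R.apply([k,0,0])))
for z in(.183,.1865,.190): print(z,c([.5255,-.036,z]))
# ring image centerline: left/right extremes, top
hs=cv2.cvtColor(d['pixels'],cv2.COLOR_RGB2HSV); m=(cv2.inRange(hs,(0,120,70),(8,255,255))|cv2.inRange(hs,(174,120,70),(180,255,255)));m[:, :250]=0;m[:,400:]=0;m[:190]=0
v,u=np.nonzero(m);rz=d['range_z'][v,u]
P=np.array([atdepth(d,a,b) for a,b in zip(u,v)])
k=P[:,2]>.16; P=P[k]; print(np.percentile(P,[2,50,98],axis=0).round(4)); t=P[P[:,2]>.183];print('top',len(t),t.mean(0),np.ptp(t,axis=0))
E
```

```text
cam [ 0.43693647 -0.03355478  0.31832047] [ 0.08019334  0.00156578 -0.17083191]
tip x+ 0 [320. 299.]
tip x+ 0.005 [320. 261.]
tip x+ 0.01 [320. 223.]
0.183 [311. 205.]
0.1865 [311. 186.]
0.19 [311. 167.]
[[ 0.5024 -0.0622  0.1616]
 [ 0.5246 -0.0373  0.1852]
 [ 0.5302 -0.0106  0.191 ]]
top 846 [ 0.52337739 -0.0367619   0.18908251] [0.09480764 0.03822264 0.13531721]
```

The ring top's measured position (0.524,-0.037,0.189) agrees with mine. The fingertips at crop (330,220) are inside the ring, about 11 mm past its plane and below the top wire. Lifting now.

servo_tool:
  plan:
    - [[0,0,0,0.004,0,-0.003,0],[0,0,0,0.008,0,-0.0057,0],[0,0,0,0.012,0,-0.0085,0],[0,0,0,0.0147,0,-0.0103,0],[0,0,0,0.0147,0,-0.0103,0],[0,0,0,0.0147,0,-0.0103,0]]

```text
time_s: 6.25
eef_pos: [0.5301, -0.0368, 0.1721]
tcp_rot: [180.0, -54.8, -3.0]
ft_force: [-2.2, 0.4, -7.1]
grip_width: 0.003
finger_force: 3.6
```

```bash
cat > ringz.py <<'E'
from h import *
d=get('wrist')
hs=cv2.cvtColor(d['pixels'],cv2.COLOR_RGB2HSV); m=(cv2.inRange(hs,(0,120,70),(8,255,255))|cv2.inRange(hs,(174,120,70),(180,255,255)));m[:, :250]=0;m[:,400:]=0;m[:190]=0
v,u=np.nonzero(m);P=np.array([atdepth(d,a,b) for a,b in zip(u,v)]);P=P[(P[:,2]>.15)&(P[:,2]<.23)]
print('ring',np.percentile(P,[2,50,96],axis=0).round(4))
E
python3 ringz.py; python3 d.py .531,-.0371,.180,-3,35
```

```text
ring [[ 0.5181 -0.0619  0.1628]
 [ 0.5251 -0.036   0.1927]
 [ 0.5299 -0.0119  0.1977]]
6.3 [-17.   23.2 140.9 162.   39.6 -84.1] [ 0.5301 -0.0368  0.172 ] [180.  -54.8  -3. ] [-3.9  1.5 -8.2]
.531,-.0371,.180,-3,35 [0.01, 0.2, -0.01, 0.0071, 0.0002, -0.0039]
```

servo_tool:
  plan:
    - [[0,0,0,0.003,0,-0.002,0],[0,0,0,0.0058,0,-0.004,0],[0,0,0,0.0058,0,-0.004,0],[0,0,0,0.0058,0,-0.004,0]]

```text
time_s: 6.7
eef_pos: [0.5303, -0.0369, 0.1794]
tcp_rot: [180.0, -54.8, -3.0]
ft_force: [-4.9, 0.7, -8.5]
grip_width: 0.005
finger_force: 4.7
```

```bash
python3 ringz.py; cat > sw.py <<'E'
import sys
from h import *
o=get_obs(); print(o['joint_pos'].round(1),o['eef_pos'].round(4),o['tcp_rot'].round(1),o['ft_force'].round(1))
v=o['eef_pos'][:2]-PIV; rad=np.hypot(*v); th=np.degrees(np.arctan2(v[1],v[0])); print(rad,th-(180+YAW))
h0=o['tcp_rot'][2]; z=float(sys.argv[1])
for dth,dh in zip(map(float,sys.argv[2].split(',')),map(float,sys.argv[3].split(','))):
    A=np.radians(th-dth); print(dth,delta([*(PIV+rad*np.array([np.cos(A),np.sin(A)])),z],h0-dh,35,o))
E
python3 sw.py .179 4,8,12,15.5,20,25,31 2.5,5,8,10.5,14,18,23
```

```text
ring [[ 0.518  -0.0617  0.1711]
 [ 0.5251 -0.0361  0.1998]
 [ 0.5299 -0.0118  0.205 ]]
[-17.   22.  140.5 161.3  38.  -83.2] [ 0.5303 -0.0369  0.1794] [180.  -54.8  -3. ] [-5.7  1.  -7.9]
0.20510759684528596 -0.00129015437966018
4.0 [-2.03, 0.16, 1.44, 0.0011, -0.0141, 0.0022]
8.0 [-4.08, 0.16, 2.87, 0.0031, -0.028, 0.0051]
12.0 [-6.53, 0.16, 4.6, 0.0057, -0.0416, 0.0087]
15.5 [-8.58, 0.16, 6.03, 0.0084, -0.0532, 0.0125]
20.0 [-11.44, 0.16, 8.05, 0.0124, -0.0677, 0.0182]
25.0 [-14.72, 0.16, 10.35, 0.0177, -0.0831, 0.0257]
31.0 [-18.81, 0.16, 13.22, 0.0249, -0.1005, 0.036]
```

servo_tool:
  plan:
    - [[-1.0,0.1,0.7,0.0005,-0.007,0.001,0],[-2.0,0.1,1.4,0.0011,-0.0141,0.0022,0],[-3.0,0.1,2.1,0.002,-0.021,0.0036,0],[-4.1,0.1,2.9,0.0031,-0.028,0.0051,0],[-5.3,0.1,3.7,0.0043,-0.0348,0.0068,0],[-6.5,0.1,4.6,0.0057,-0.0416,0.0087,0],[-7.5,0.1,5.3,0.007,-0.0474,0.0105,0],[-8.6,0.2,6.0,0.0084,-0.0532,0.0125,0],[-8.6,0.2,6.0,0.0084,-0.0532,0.0125,0],[-8.6,0.2,6.0,0.0084,-0.0532,0.0125,0]]

```text
time_s: 7.75
eef_pos: [0.5478, 0.0161, 0.1786]
tcp_rot: [180.0, -55.0, -13.4]
ft_force: [-7.4, 3.7, -9.0]
grip_width: 0.007
finger_force: 6.0
```

```bash
python3 ringz.py; python3 sw.py .179 4,8,12,14,15.5 3,6,9,11,12.5; python3 - <<'E'
from h import *
d=load('wrist');cv2.imwrite('pics/w3.png',cv2.resize(d['pixels'][180:290,230:420,::-1],None,fx=4,fy=4,interpolation=2))
E
```

```text
ring [[ 0.5302 -0.0061  0.1662]
 [ 0.5433  0.0182  0.1989]
 [ 0.5529  0.0388  0.2039]]
[  0.3  23.3 136.8 199.5  35.8 -98. ] [0.5478 0.016  0.1786] [180.  -55.  -13.4] [-6.4  3.5 -8.2]
0.20564886121507833 -15.571751200358847
4.0 [-2.41, 0.03, 1.72, 0.0025, -0.0139, 0.0028]
8.0 [-4.86, 0.03, 3.44, 0.0052, -0.0274, 0.0067]
12.0 [-7.32, 0.03, 5.16, 0.0085, -0.0406, 0.0113]
14.0 [-8.96, 0.03, 6.31, 0.0103, -0.0471, 0.0139]
15.5 [-10.19, 0.03, 7.17, 0.0117, -0.0518, 0.016]
```

View pics/w3.png

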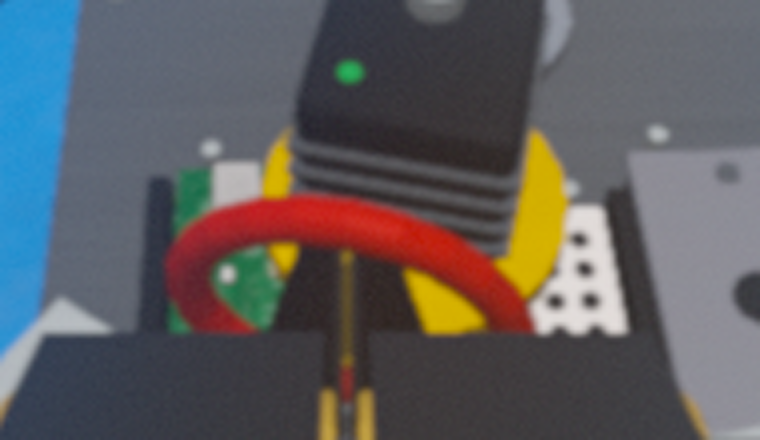

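servo_tool:
  plan:
    - [[-1.0,0,0.7,0.0012,-0.007,0.0013,0],[-2.0,0,1.4,0.0025,-0.0139,0.0028,0],[-3.0,0,2.1,0.0038,-0.0207,0.0047,0],[-4.1,0,2.9,0.0052,-0.0274,0.0067,0],[-5.1,0,3.6,0.0068,-0.034,0.009,0],[-6.2,0,4.4,0.0085,-0.0406,0.0113,0],[-7.2,0,5.1,0.0103,-0.0471,0.0139,0],[-8.1,0,5.7,0.0117,-0.0518,0.016,0],[-8.1,0,5.7,0.0117,-0.0518,0.016,0],[-8.1,0,5.7,0.0117,-0.0518,0.016,0],[-8.1,0,5.7,0.0117,-0.0518,0.016,0]]

```text
time_s: 8.9
eef_pos: [0.5787, 0.0622, 0.1784]
tcp_rot: [-180.0, -54.9, -23.3]
ft_force: [-10.9, 9.4, -7.7]
grip_width: 0.006
finger_force: 7.9
```

```bash
python3 ringz.py; python3 sw.py .170 0,.5,1 0,0,0; python3 - <<'E'
from h import *
d=load('wrist');t=get('top')
# arm angle from yellow in top view
hsv=cv2.cvtColor(t['pixels'],cv2.COLOR_RGB2HSV);y=cv2.inRange(hsv,(18,120,100),(32,255,255))[125:225,295:390]
v,u=np.nonzero(y);P=np.array([onz(t,a+295,b+125,.106)[:2] for a,b in zip(u,v)],np.float32);l=cv2.fitLine(P,2,0,.01,.01).ravel();print(l,np.degrees(np.arctan2(l[1],l[0])))
cv2.imwrite('pics/w4.png',cv2.resize(d['pixels'][150:300,210:410,::-1],None,fx=4,fy=4,interpolation=2)[:600])
E
```

```text
ring [[0.5564 0.0446 0.1627]
 [0.5731 0.0624 0.1996]
 [0.5883 0.0796 0.2039]]
[  12.4   26.1  128.1  234.    36.2 -115.5] [0.5786 0.0622 0.1784] [-180.   -54.9  -23.3] [-11.6   9.5  -8.3]
0.20628911369628627 -31.079983830557666
0.0 [-0.01, 0.13, -0.0, -0.0069, 0.0, 0.0048]
0.5 [-0.01, 0.13, -0.0, -0.0066, -0.0017, 0.0053]
1.0 [-0.01, 0.13, -0.0, -0.0062, -0.0034, 0.0058]
[ 0.7874356  -0.6163969   0.64386237 -0.00118262] -38.053493
```

View pics/w4.png

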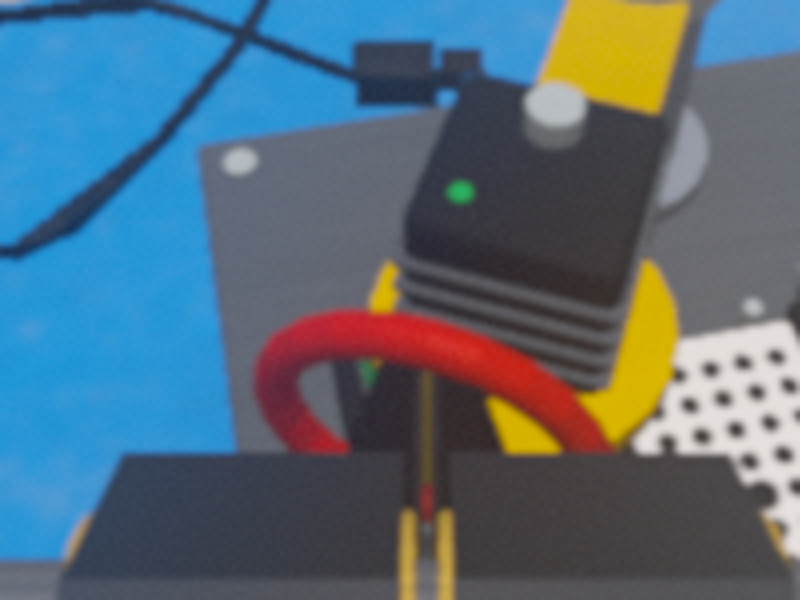

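The ring is still lifted, with its top at about z 0.204 m, and the arm is near the left hole. The finger is centred in the ring at crop (427,400). Lowering in place with a slight extra swing.

servo_tool:
  plan:
    - [[0,0,0,0,-0.0012,0.0003,0],[0,0,0,-0.0025,-0.0017,0.002,0],[0,0,0,-0.0055,-0.0017,0.0042,0],[0,0,0,-0.0082,-0.0017,0.0064,0],[0,0,0,-0.0082,-0.0017,0.0064,0],[0,0,0,-0.0082,-0.0017,0.0064,0]]

```text
time_s: 9.6
eef_pos: [0.58, 0.0636, 0.1681]
tcp_rot: [-180.0, -54.9, -23.3]
ft_force: [-10.2, 11.4, -7.2]
grip_width: 0.004
finger_force: 8.1
```

```bash
python3 ringz.py; python3 sw.py .156 0,1,2 0,0,0
```

```text
ring [[0.552  0.0461 0.1528]
 [0.5745 0.064  0.1894]
 [0.5897 0.0808 0.1937]]
[  12.6   27.5  128.4  232.4   37.3 -113.3] [0.58   0.0636 0.1682] [-180.   -54.9  -23.3] [-10.8  10.4  -6.9]
0.2062305145985311 -31.646878073955747
0.0 [-0.01, 0.11, -0.0, -0.01, 0.0, 0.007]
1.0 [-0.01, 0.11, -0.0, -0.0093, -0.0034, 0.008]
2.0 [-0.01, 0.11, -0.0, -0.0085, -0.0067, 0.0091]
```

The ring is about 10 mm lower, so the pin is already entering the hole. I'll lower the rest of the way to free the finger.

servo_tool:
  plan:
    - [[0,0,0,-0.0035,0.0005,0.002,0],[0,0,0,-0.007,0.001,0.0042,0],[0,0,0,-0.0103,0.0015,0.0066,0],[0,0,0,-0.0103,0.0015,0.0066,0],[0,0,0,-0.0103,0.0015,0.0066,0]]

```text
time_s: 10.15
eef_pos: [0.5806, 0.061, 0.1576]
tcp_rot: [-179.9, -55.2, -23.5]
ft_force: [0.4, -0.3, -0.3]
grip_width: 0.006
finger_force: 0.0
```

```bash
python3 ringz.py; python3 d.py .545,.079,.156,-23.3,35
```

```text
ring [[0.5568 0.045  0.1522]
 [0.5726 0.0618 0.1867]
 [0.5894 0.0803 0.1907]]
10.2 [  12.4   29.   128.9  230.    38.8 -110.5] [0.5805 0.061  0.1575] [-179.9  -55.2  -23.5] [-0.3 -1.1  0.1]
.545,.079,.156,-23.3,35 [0.1, -0.17, -0.11, -0.024, -0.0023, -0.0317]
```

The finger is free with zero force, and the ring is back at home height (0.191). Withdrawing.

servo_tool:
  plan:
    - [[0,0,0,-0.006,-0.0005,-0.008,0],[0,0,0,-0.012,-0.001,-0.016,0],[0,0,0,-0.018,-0.0015,-0.024,0],[0,0,0,-0.024,-0.002,-0.032,0],[0,0,0,-0.03,-0.002,-0.042,0],[0,0,0,-0.02,-0.002,-0.065,0],[0,0,0,0.0,-0.002,-0.09,0],[0,0,0,0.02,-0.002,-0.11,0],[0,0,0,0.02,-0.002,-0.11,0],[0,0,0,0.02,-0.002,-0.11,0]]

```text
time_s: 11.2
eef_pos: [0.5082, 0.0863, 0.2273]
tcp_rot: [-179.1, -55.6, -23.5]
ft_force: [0.5, 0.3, 0.3]
grip_width: 0.003
finger_force: 0.0
```

```bash
python3 d.py; python3 - <<'E'
from h import *
d=get('wrist');cv2.imwrite('pics/w5.png',d['pixels'][:,:,::-1])
t=get('top')
hsv=cv2.cvtColor(t['pixels'],cv2.COLOR_RGB2HSV)
m=(cv2.inRange(hsv,(0,150,90),(8,255,255))|cv2.inRange(hsv,(174,150,90),(180,255,255)))[125:225,295:390]
v,u=np.nonzero(m)
if len(u): c=onz(t,u.mean()+295,v.mean()+125,.19); print('ring',c,np.degrees(np.arctan2(*(c[:2]-PIV)[::-1]))-180-YAW)
hs=cv2.cvtColor(d['pixels'],cv2.COLOR_RGB2HSV); m=(cv2.inRange(hs,(0,120,70),(8,255,255))|cv2.inRange(hs,(174,120,70),(180,255,255)));
n,l,st,_=cv2.connectedComponentsWithStats(m)
for i in range(1,n):
    if st[i,4]>80:
        v,u=np.nonzero(l==i);P=np.array([atdepth(d,a,b) for a,b in zip(u,v)]);print(st[i],np.percentile(P,[3,50,96],axis=0).round(3))
E
```

```text
11.2 [  18.8   17.   132.9  245.    36.9 -122.8] [0.5082 0.0863 0.2273] [-179.1  -55.6  -23.5] [0.5 0.3 0.3]
ring [0.57598989 0.06499118 0.19      ] -31.1686960048854
[284 197  56  42 506] [[0.556 0.044 0.144]
 [0.568 0.055 0.185]
 [0.589 0.079 0.19 ]]
[287 218  34  19 192] [[0.512 0.058 0.138]
 [0.583 0.074 0.143]
 [0.59  0.085 0.238]]
```

View pics/w5.png

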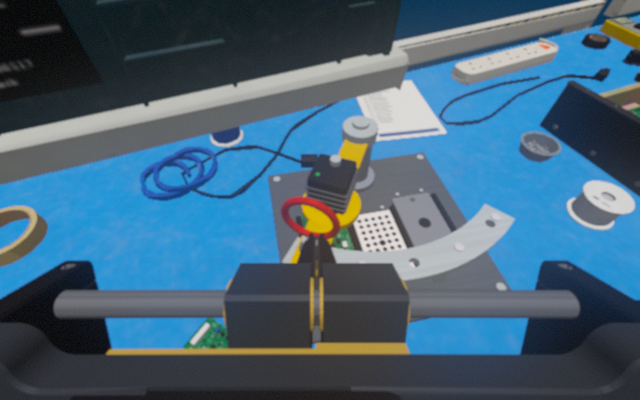

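The final wrist view shows the arm over the left nest. The ring at (310,217) is empty and at home height, the dot target and the plate are uncovered, and the gripper is clear. Joint 4 sits at its limit, so I'll ease it off and then hand in.

servo_tool:
  plan:
    - [[2.5,0,-1.8,0,0,-0.003,0],[5,0,-3.5,0,0,-0.005,0],[6.5,0,-4.6,0,0,-0.005,0],[6.5,0,-4.6,0,0,-0.005,0],[6.5,0,-4.6,0,0,-0.005,0]]

```text
time_s: 11.8
eef_pos: [0.5049, 0.0876, 0.2294]
tcp_rot: [-179.5, -55.6, -15.3]
ft_force: [0.6, 0.1, 0.2]
grip_width: 0.009
finger_force: 0.0
```

```bash
python3 d.py; python3 -c "
from plant import r
print(r.close_job())"
```

```text
11.8 [  14.8   15.2  135.8  229.    32.6 -116. ] [0.5049 0.0876 0.2294] [-179.5  -55.6  -15.3] [0.6 0.1 0.2]
the job is handed in; nothing more can be done
None
```

The camera arm is now over the green board in the left nest (measured 31.2°, hole at 31.0°), the pull ring is back at its home height with the pin in that hole, the gripper is clear, and the job was handed in at 11.8 s.

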